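Hang the crusher's nesting blocks on their hook

TASK

Hang the can crusher's three aluminium packing blocks on the hook, lugs up and recesses facing the hook's tip: first the large one, then the medium, then the small, each nested fully in the recess of the one before. Push each in turn home along the rod until you feel the whole row come up against the rubber buffer at the root, with a firm push of about 10 N held for a moment and never more than 22 N, then let it hang free; do not bear down on the rod. Leave everything else on the bench where it stands.

Things in the scene. Friction and masses are not known exactly. Their poses are not given: they have to be found in the camera images.
- large: Cast aluminium block 92 mm wide (y), 34 thick (x), 94 high, standing upright. A lug 24 wide (y) x 10 thick (x) at x = -12 mm rises from its top. Square through-bore along x, centre 62 mm above the underside. Front (-x): recess 8 mm deep, 77 wide, from 9.5 to 88.5 mm above the underside. Rear (+x) flat. Origin: centre of the underside, mid-thickness; z up, front -x. About 0.32 kg, +-30 %.
- medium: Cast aluminium block 72 mm wide (y), 34 thick (x), 74 high, standing upright. A lug 24 wide (y) x 10 thick (x) at x = -12 mm rises from its top. Square through-bore along x, centre 50 mm above the underside. Front (-x): recess 8 mm deep, 57 wide, from 9.5 to 68.5 mm above the underside. Rear (+x) flat. Origin: centre of the underside, mid-thickness; z up, front -x. About 0.22 kg, +-30 %.
- small: Cast aluminium block 52 mm wide (y), 34 thick (x), 54 high, standing upright. A lug 24 wide (y) x 10 thick (x) at x = -12 mm rises from its top. Square through-bore along x, centre 38 mm above the underside. Front plain. Rear (+x) flat. Origin: centre of the underside, mid-thickness; z up, front -x. About 0.14 kg, +-30 %.
- hook: Fixed steel hook stand. Origin on the bench, z up. A level square rod, 12 x 12 mm, axis at y = 0, 150 mm up, runs from the stop (x = 0) to its tip at x = -145 mm. Nothing stands higher than 177 mm. Blocks go on over the tip, moving along +x, yawed like the hook; nested, each block's origin is 26 mm nearer the tip than the one before.
- hook_tip (a point): Tip of the rod (hook x = -145 mm), on its axis. The last 8 mm (x = -145 to -137) carry an upturned lip, its top 11 mm above the axis (5 mm above the rod's top): a block passes it with its bore centre about 2.5 mm above the axis; past it, lowered, it hangs with its bore centre 5 mm below the axis.
- stop: Stop block at the rod's root. Origin: middle of its front face on the rod's axis (hook x = 0). Carries a rubber pad 50 wide x 54 mm high round the rod; the pad's face stands 4 to 16 mm in front of the stop (towards -x), different every time and not measured: feel for it. It yields about 1 mm per 8 N, 4 mm at most.
- large_lug (a point): Top centre of the large block's lug, 128 mm above its underside and 66 mm above its bore centre; the lug's top 34 mm stand clear of the block and of its neighbours when hung: pinch it from above across its 24 mm width (block y).
- large_bore (a point): Centre of the large block's bore in its rear face (block x = +17 mm). The bore is 16 mm wide x 22 mm high; its roof, 11 mm above this point, hangs on the rod.
- medium_lug (a point): Top centre of the medium block's lug, 116 mm above its underside and 66 mm above its bore centre; the lug's top 34 mm stand clear of the block and of its neighbours when hung: pinch it from above across its 24 mm width (block y).
- medium_bore (a point): Centre of the medium block's bore in its rear face (block x = +17 mm). The bore is 16 mm wide x 22 mm high; its roof, 11 mm above this point, hangs on the rod.
- small_lug (a point): Top centre of the small block's lug, 104 mm above its underside and 66 mm above its bore centre; the lug's top 34 mm stand clear of the block and of its neighbours when hung: pinch it from above across its 24 mm width (block y).
- small_bore (a point): Centre of the small block's bore in its rear face (block x = +17 mm). The bore is 16 mm wide x 22 mm high; its roof, 11 mm above this point, hangs on the rod.
- can_a: Bystander, leave alone: crushed aluminium can, 68 mm across, 33 mm high. Origin at the centre of its underside.
- can_b: Bystander, leave alone: crushed aluminium can, 68 mm across, 33 mm high. Origin at the centre of its underside.
- bottle: Bystander, leave alone: empty green glass bottle, 68 mm across, 220 mm high. Origin at the centre of its underside.
- tub: Bystander, leave alone: white plastic yoghurt tub, 90 mm across, 85 mm high. Origin at the centre of its underside.
- tin: Bystander, leave alone: steel tin, 74 mm across, 110 mm high. Origin at the centre of its underside.
- jar: Bystander, leave alone: glass jar, 66 mm across, 90 mm high. Origin at the centre of its underside.
- driver: Bystander, leave alone: screwdriver lying on the bench, about 200 mm long. Origin at its middle.
There are look-alikes about, which are no part of the job. What is shaped like the medium but purple or turquoise is not meant. What is shaped like the large but blue is not meant.

How it is judged:
By the outcome, as a careful person would: the job done as asked, in the order asked, and still so for the second after the job is handed in, with the robot touching nothing.
It also fails if it takes over 72 s, if anything falls off the work surface, if the arm or the gripper's body presses on something with over 40 N, if the wrist force passes 120 N, or if a joint passes its speed limit or range.

ROBOT

A 7-joint arm with a two-finger parallel gripper is mounted at the origin on the work surface. World frame = base frame: x ahead of the robot, y to its left, z up, the work surface at z = 0. Lengths are in m, angles in rad, forces in N, time in s.
With the tool pointing down it reaches from about 0.4 to 0.85 m from the base axis. Payload 4.5 kg.
Tool frame: the origin (TCP) lies where the fingers leave the gripper's body, on its centre line; the fingertips stand 64 mm ahead of it and the grasp point (between the pads) lies 45 mm ahead of it; z points along the fingers, y is the line along which they close (so a half turn about z gives the same grasp; the last joint's range is limited). The gripper opens to 88 mm and grips with 3 to 60 N. Pads are 18 mm wide; open, the fingers measure 123 mm over their backs; the gripper's body (75 mm by 187 mm) begins 45 mm behind the grasp point.
Start: joints at [0.034, 0.689, -0.195, 1.565, 0.157, 0.902, -0.215], TCP at [0.625, 0, 0.303] pointing down, gripper open.
Joint ranges: [-3.01, 3.01], [-0.46, 2.08], [-1.47, 1.51], [0.13, 2.56], [-1, 4.14], [0.04, 2.09], [-2.66, 2.66]. Speed limits (rad/s): [2.57, 2.57, 3.14, 3.14, 3.14, 3.14, 3.14].

INTERFACE

Orientations are given as a unit quaternion [x, y, z, w].
In Python, from plant import r gives the robot as it stands.
- The arm moves only by the tool play_rows, never from a script. Its arguments are lists of equal length, an entry for each row: "translation": the shift along the tool's x, y, z in m, a list of three; "delta_rot": the turn, a rotation vector about the tool's x, y, z in degrees, a list of three; "grip": the opening, from -1 (shut) to 1 (fully open). In form: {"translation": [[x, y, z], ...], "delta_rot": [[rx, ry, rz], ...], "grip": [grip, ...]}. A call has 1 to 20 rows; each row shifts and turns the commanded pose from where the row before left it, along the tool's axes as they then stand; what a row does not reach is not made up. A row lasts 1/8 s, in which the tool goes at most 62.5 mm and 10.7 degrees, less where a joint would pass 70% of its speed; a pose out of reach is approached as far as the arm can. A call with a gripper value outside its range is refused whole. The fingers move at their own pace and stop on an object; "squeeze" is the grip in N (left out, the last holds). Time passes only in rows, so rows that do not move let the fingers close. It gives the time, the measured TCP pose, the force, the opening and the grip force at its end, in the units of the state.
- r.get_state(): the state, without advancing time (a new reading comes with each control period).
- r.snapshot(name): name is "scene" or "side" or "wrist"; returns the picture (400x640x3 uint8, blue, green, red); there is no depth.
- r.get_calibration(name): a dict with "intrinsics" (3x3 intrinsics, pixels), "eye" and "rotation" of the camera in the world. Camera axes: x right, y up, looking along -z (the intrinsics and any distortion apply to the point x, -y, -z); pixel columns grow to the right and rows downward; lengths in m; the calibration is good to about 2 mm. A picture is of the moment at which its call begins: read the wrist's pose just before it. get_calibration takes no time and is no camera call; for the wrist camera it gives the pose at the moment of the call.
- r.finish_job(): hands the job in; it is judged then, once.
Trained networks look in the newest picture that a camera, given by its name, has taken for a name from the list of things; names that differ only in an ending like _2 or _b are one class to them, and where a whole thing is asked for, a point or a joint stands for the part that bears it (a point fixed in the world has none). Each returns a list of dicts, best first, with "confidence" (0 to 1); they miss things now and then, are a little off and sometimes report something else, mostly with a low value. They report only what shows in the picture. A call takes as long as a camera call. They do not tell look-alikes from the thing itself.
- r.look_for(camera, target): "point" ([x, y, z] in m, in world coordinates, good to about 4 mm: the middle of the surface that is visible of it).
- r.silhouettes(camera, target): "pixels" (400x640 bool, what is visible of it).
The state is a dict: "clock": time; "q": joint angles; "qd": joint speeds; "joint_torque": joint torques, N m; "tool_pos": TCP position; "eef_rot": TCP orientation; "contact_force": force on the tool from outside, world axes, zero at the start; "moment": the same for the moment, N m; "opening": opening from 0.0 (shut) to 1.0 (fully open); "finger_force": force on a finger pad.
Only numpy, scipy, OpenCV 4.12 (cv2) and the standard library are available. Lean on these libraries where they do the work, as an engineer would, in place of code of your own. Each camera call takes 0.05 s, during which the arm holds its last target. There are 200 camera calls.

## Working session

There is one attempt and no reset: what is moved stays moved. The work goes in short steps, Python scripts to look and compute and a tool call to move; the robot and the scene stay as the last step left them, time stands still between calls to the robot, and variables do not carry over. Pictures are saved under pics/ and viewed, at most 10 in all, crops included, and the job is handed in when it is done.

Besides the shell and the picture viewer there is one more tool, called after "Call:" as name(argument=value, ...) on one line, values as JSON. play_rows: Moves the arm, as the interface text tells. Its arguments: {"type":"object","properties":{"translation":{"type":"array","items":{"type":"array","items":{"type":"number"}}},"delta_rot":{"type":"array","items":{"type":"array","items":{"type":"number"}}},"grip":{"type":"array","items":{"type":"number"}},"squeeze":{"type":"number"}},"required":["translation","delta_rot","grip"]}

```bash
ls; mkdir -p pics; cat > h.py <<'E'
import numpy as np, cv2
from plant import r
from scipy.spatial.transform import Rotation as R
def proj(c,P):
    k=r.get_calibration(c); p=(np.asarray(P,float)-k["eye"])@np.array(k["rotation"])
    p=p*[1,-1,-1]; u=p@np.array(k["intrinsics"]).T; return u[...,:2]/u[...,2:]
def ray(c,uv,z,k=None):
    k=k or r.get_calibration(c); d=np.linalg.inv(k["intrinsics"])@[uv[0],uv[1],1]
    d=np.array(k["rotation"])@(d*[1,-1,-1]); e=np.array(k["eye"]); return e+d*(z-e[2])/d[2]
E
python3 - <<'E'
from h import *
s=r.get_state(); print(s)
for c in ["scene","side"]:
    cv2.imwrite(f"pics/{c}0.png",r.snapshot(c)); k=r.get_calibration(c); print(c,k)
    for t in ["large","medium","small","hook","hook_tip","stop","large_lug","medium_lug","small_lug","large_bore","medium_bore","small_bore"]:
        for d in r.look_for(c,t)[:4]: print(c,t,np.round(d["point"],3),round(d["confidence"],2),np.round(proj(c,d["point"])))
E
```

```text
pics
{'clock': 0.0, 'q': array([ 0.03380968,  0.68997244, -0.19451145,  1.5663335 ,  0.15728312,
        0.90248546, -0.21509053]), 'qd': array([-0.0008848 , -0.0008722 , -0.00146699, -0.00070737, -0.00042594,
        0.00077745,  0.001063  ]), 'joint_torque': array([ 3.38560185e-04, -5.27571630e+01, -1.26686912e+00, -1.53434461e+01,
       -5.26333472e-02,  6.56995355e-03,  1.65937727e-04]), 'tool_pos': array([ 6.24491147e-01, -4.44199865e-05,  3.01919863e-01]), 'eef_rot': array([ 7.07081578e-01,  7.07131405e-01, -6.80381991e-04, -5.96273028e-04]), 'contact_force': array([ 0.28987126,  0.16736748, -0.37160712]), 'moment': array([-0.00346709,  0.03035696, -0.00793901]), 'finger_force': 0.0, 'opening': 0.9991957186832029}
scene {'intrinsics': array([[378.67235067,   0.        , 317.05890368],
       [  0.        , 378.67235067, 200.48961133],
       [  0.        ,   0.        ,   1.        ]]), 'eye': array([1.27944965, 0.72550093, 0.7467212 ]), 'rotation': array([0.18196445, 0.45757388, 0.81058487, 0.3169657 ])}Traceback (most recent call last):
  File "<stdin>", line 6, in <module>
  File "h.py", line 5, in proj
    k=r.get_calibration(c); p=(np.asarray(P,float)-k["eye"])@np.array(k["rotation"])
                              ~~~~~~~~~~~~~~~~~~~~~~~~~~~~~~^~~~~~~~~~~~~~~~~~~~~~~~
ValueError: matmul: Input operand 1 has a mismatch in its core dimension 0, with gufunc signature (n?,k),(k,m?)->(n?,m?) (size 4 is different from 3)
```

```bash
sed -i 's/np.array(k\["rotation"\])/R.from_quat(k["rotation"]).as_matrix()/' h.py
python3 - <<'E'
from h import *
for c in ["scene","side"]:
    cv2.imwrite(f"pics/{c}0.png",r.snapshot(c)); k=r.get_calibration(c); print(c,k["eye"],k["rotation"])
    for t in ["large","medium","small","hook","hook_tip","stop","large_lug","medium_lug","small_lug","large_bore","medium_bore","small_bore"]:
        for d in r.look_for(c,t)[:4]: print(c,t,np.round(d["point"],3),round(d["confidence"],2),np.round(proj(c,d["point"])))
E
```

```text
scene [1.27944965 0.72550093 0.7467212 ] [0.18196445 0.45757388 0.81058487 0.3169657 ]
scene large [0.494 0.267 0.064] 0.67 [407. 248.]
scene large [0.349 0.249 0.065] 0.66 [430. 226.]
scene medium [ 0.591 -0.202  0.055] 0.96 [280. 201.]
scene medium [ 0.486 -0.183  0.06 ] 0.81 [306. 192.]
scene medium [ 0.376 -0.16   0.055] 0.51 [332. 185.]
scene small [ 0.579 -0.295  0.052] 0.62 [268. 191.]
scene hook [0.72  0.044 0.084] 0.96 [297. 240.]
scene hook_tip [0.716 0.039 0.081] 0.83 [297. 240.]
scene stop [0.679 0.048 0.165] 0.57 [309. 212.]
scene large_lug [0.34  0.254 0.063] 0.62 [432. 226.]
scene large_lug [0.494 0.268 0.066] 0.57 [407. 248.]
scene medium_lug [ 0.379 -0.157  0.058] 0.77 [332. 185.]
scene medium_lug [ 0.484 -0.185  0.058] 0.68 [306. 192.]
scene medium_lug [ 0.59  -0.202  0.06 ] 0.56 [281. 199.]
scene medium_lug [0.78  0.197 0.114] 0.45 [318. 268.]
scene small_lug [ 0.576 -0.297  0.052] 0.49 [268. 190.]
scene small_lug [ 0.485 -0.182  0.06 ] 0.3 [306. 192.]
scene small_lug [0.681 0.051 0.168] 0.29 [309. 212.]
scene large_bore [0.344 0.252 0.066] 0.94 [431. 225.]
scene l
[... 1035 characters left out ...]
rge_lug [0.482 0.232 0.07 ] 0.93 [291. 157.]
side large_lug [0.34  0.229 0.064] 0.85 [250. 160.]
side large_lug [0.682 0.013 0.017] 0.56 [356. 211.]
side medium_lug [ 0.587 -0.217  0.058] 0.92 [334. 262.]
side medium_lug [ 0.477 -0.214  0.074] 0.75 [293. 259.]
side medium_lug [ 0.373 -0.184  0.058] 0.69 [254. 256.]
side small_lug [ 0.567 -0.324  0.052] 0.95 [330. 298.]
side large_bore [0.341 0.231 0.06 ] 0.93 [250. 161.]
side large_bore [0.482 0.226 0.07 ] 0.64 [291. 158.]
side medium_bore [ 0.473 -0.211  0.073] 0.72 [291. 259.]
side medium_bore [ 0.375 -0.181  0.055] 0.66 [255. 256.]
side medium_bore [ 0.588 -0.217  0.062] 0.6 [334. 261.]
side medium_bore [0.598 0.206 0.034] 0.2 [325. 169.]
```

View pics/scene0.png

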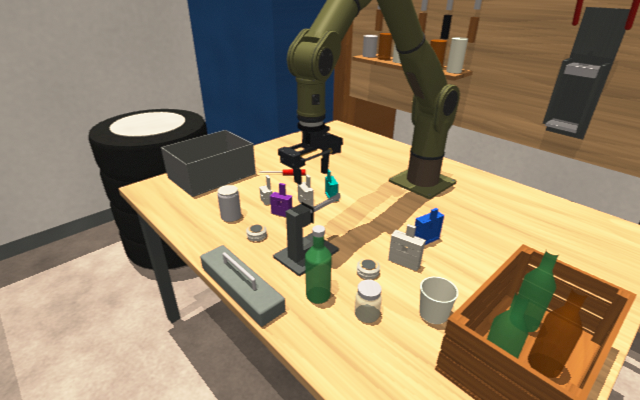

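View pics/side0.png

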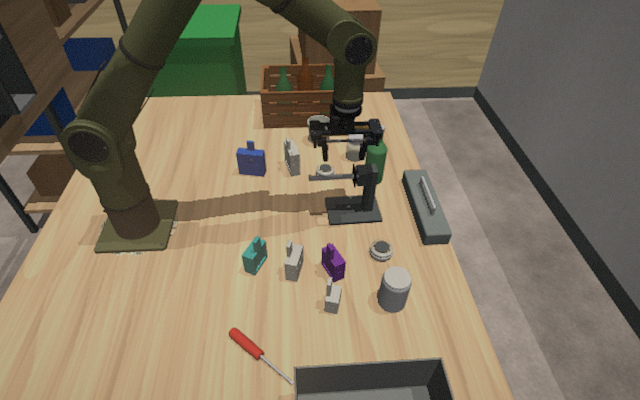

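```bash
python3 - <<'E'
from h import *
a=cv2.imread("pics/scene0.png"); b=cv2.imread("pics/side0.png")
f=lambda im,x,y,w,h:cv2.resize(im[y:y+h,x:x+w],(400,300),interpolation=cv2.INTER_CUBIC)
cv2.imwrite("pics/crop1.png",np.vstack([np.hstack([f(a,250,165,100,75),f(a,370,200,80,60)]),np.hstack([f(b,235,225,120,90),f(b,230,130,160,120)])]))
k=r.get_calibration("wrist");print(k)
s=r.get_state();Rt=R.from_quat(s["eef_rot"])
print(Rt.inv().apply(k["eye"]-s["tool_pos"]),(Rt.inv()*R.from_quat(k["rotation"])).as_matrix())
cv2.imwrite("pics/w0.png",r.snapshot("wrist"))
E
```

```text
{'intrinsics': array([[339.88522195,   0.        , 319.9019409 ],
       [  0.        , 339.88522195, 203.87572112],
       [  0.        ,   0.        ,   1.        ]]), 'eye': array([0.62536067, 0.07786656, 0.38400412]), 'rotation': array([-1.50975851e-01, -1.82853742e-04, -1.34310602e-04,  9.88537425e-01])}
[ 0.07784773  0.00037758 -0.08127052] [[-2.30906010e-04  9.54406337e-01  2.98510453e-01]
 [ 9.99999887e-01  3.44259391e-04 -3.27148879e-04]
 [-4.14997990e-04  2.98510344e-01 -9.54406309e-01]]
```

View pics/crop1.png

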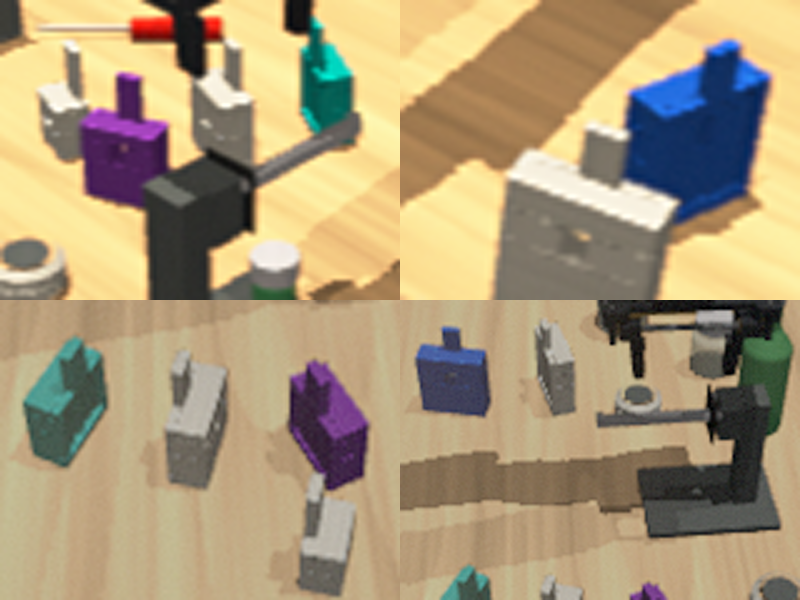

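View pics/w0.png

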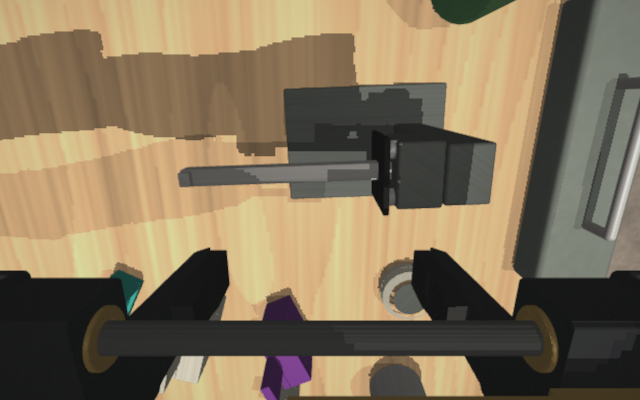

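The real blocks, scene camera pixels:
- **Large-shaped:** grey at (407,248) and blue at (430,226). I take the grey one.
- **Medium-shaped:** grey at (306,192), purple at (280,201) and turquoise at (332,185). I take the grey one.
- **Small:** grey at (267,192).

The crops confirm these colours. All three grey lugs sit on the robot side. The wrist picture shows the rod tip near (180,178) and the stop near (380,170). Next I turn the tool so its y runs along world y and look along the rod.

Call:
play_rows(translation=[[0.025,-0.025,0],[0,0,0],[0,0,0],[0,0,0],[0,0,0],[0,0,0],[0,0,0],[0,0,0],[0,0,0],[0,0,0],[0,0,0]], delta_rot=[[0,0,10],[0,0,10],[0,0,10],[0,0,10],[0,0,10],[0,0,10],[0,0,10],[0,0,10],[0,0,10],[0,0,0],[0,0,0]], grip=[1,1,1,1,1,1,1,1,1,1,1])

```text
clock: 2.82
tool_pos: [0.6, 0.0252, 0.3028]
eef_rot: [1.0, 0.002, 0.0, -0.0]
contact_force: [-1.3, 0.3, -0.3]
opening: 1.002
finger_force: 0.0
```

```bash
python3 - <<'E'
from h import *
s=r.get_state();print(s["clock"],s["tool_pos"],s["q"],R.from_quat(s["eef_rot"]).as_matrix().round(4))
k=r.get_calibration("wrist");np.save("k1.npy",k,allow_pickle=True)
cv2.imwrite("pics/w1.png",r.snapshot("wrist"))
E
```

```text
2.825 [0.59999837 0.02521046 0.30275202] [-0.27035653  0.66832957  0.2678976   1.65745466 -0.22123578  0.84560283
 -1.47772658] [[ 1.0e+00  3.1e-03  0.0e+00]
 [ 3.1e-03 -1.0e+00  2.0e-04]
 [ 0.0e+00 -2.0e-04 -1.0e+00]]
```

View pics/w1.png

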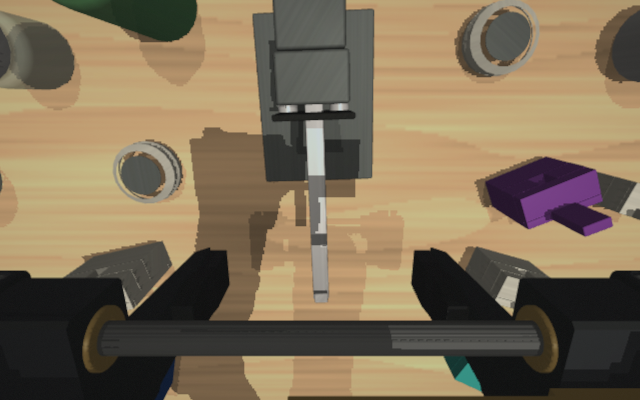

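```bash
cat >> h.py <<'E'
def yawz(yaw): return R.from_euler("z",yaw)
E
python3 - <<'E'
from h import *
im=cv2.imread("pics/w1.png");k=np.load("k1.npy",allow_pickle=True).item()
L=[];Rr=[]
for v in range(125,306,6):
    sat=(im[v,:,2].astype(int)-im[v,:,0])[295:345]; g=im[v,295:345].mean(1)
    # high horizontal gradient positions
    d=np.abs(np.diff(im[v,295:345].astype(int),axis=0)).sum(1)
    idx=[i+295.5 for i in np.argsort(-d)[:4]]; print(v,sorted(idx),[int(g[int(x-295)]) for x in (310,316,322,328)])
for uv in [(314,120),(316,118),(319,285),(321,302)]: print(uv,ray("wrist",uv,.156,k))
E
```

```text
125 [np.float64(302.5), np.float64(305.5), np.float64(322.5), np.float64(323.5)] [179, 183, 160, 78]
131 [np.float64(305.5), np.float64(306.5), np.float64(322.5), np.float64(323.5)] [205, 207, 187, 79]
137 [np.float64(305.5), np.float64(306.5), np.float64(322.5), np.float64(323.5)] [206, 207, 200, 78]
143 [np.float64(305.5), np.float64(306.5), np.float64(323.5), np.float64(324.5)] [205, 206, 205, 38]
149 [np.float64(305.5), np.float64(306.5), np.float64(323.5), np.float64(324.5)] [205, 205, 206, 38]
155 [np.float64(306.5), np.float64(307.5), np.float64(323.5), np.float64(324.5)] [204, 204, 206, 49]
161 [np.float64(306.5), np.float64(307.5), np.float64(323.5), np.float64(324.5)] [203, 204, 205, 50]
167 [np.float64(306.5), np.float64(307.5), np.float64(323.5), np.float64(324.5)] [202, 202, 203, 48]
173 [np.float64(307.5), np.float64(308.5), np.float64(323.5), np.float64(324.5)] [202, 201, 203, 47]
179 [np.float64(304.5), np.float64(307.5), np.float64(308.5), np.float64(324.5)] [114, 112, 109, 51]
185 [np.float64(307.5), np.float64(308.5), np.float64(323.5), np.float64(324.5)] [113, 112
[... 1530 characters left out ...]
4, 147]
281 [np.float64(311.5), np.float64(312.5), np.float64(313.5), np.float64(327.5)] [145, 150, 152, 142]
287 [np.float64(311.5), np.float64(312.5), np.float64(313.5), np.float64(328.5)] [155, 148, 151, 132]
293 [np.float64(312.5), np.float64(313.5), np.float64(328.5), np.float64(329.5)] [147, 89, 101, 114]
299 [np.float64(313.5), np.float64(326.5), np.float64(327.5), np.float64(328.5)] [151, 156, 148, 132]
305 [np.float64(300.5), np.float64(310.5), np.float64(342.5), np.float64(343.5)] [155, 156, 157, 157]
(314, 120) [0.66382922 0.02972378 0.156     ]
(316, 118) [0.66510034 0.0284181  0.156     ]
(319, 285) [0.54191304 0.02620179 0.156     ]
(321, 302) [0.52704129 0.02462464 0.156     ]
```

```bash
python3 - <<'E'
from h import *
im=cv2.imread("pics/w1.png");k=np.load("k1.npy",allow_pickle=True).item()
print(im[286:308,320].mean(1).round())
print(im[100:126,312].mean(1).round())
a=ray("wrist",(315.2,140.5),.156,k);b=ray("wrist",(319.9,275.5),.156,k);t=ray("wrist",(321.2,302.5),.161,k)
yaw=np.arctan2(a[1]-b[1],a[0]-b[0]);print(a,b,t,np.degrees(yaw))
for e in [(306.5,140.5),(323.8,140.5),(312.2,275.5),(327.3,275.5)]: print(ray("wrist",e,.156,k))
# cross-check in scene & side: where would tip/root project
for c in ["scene","side"]:
    u=np.array([np.cos(yaw),np.sin(yaw),0]);tip=np.r_[t[:2],.15]
    print(c,proj(c,tip),proj(c,tip+.145*u))
s=r.get_state()
# fingers: TCP-based check
print(s["tool_pos"])
E
```

```text
[149. 149. 149. 149. 108.  64.  65.  99. 141. 155. 155. 155. 154. 151.
 149. 148. 140. 143. 152. 157. 158. 158.]
[ 97.  89.  77.  58. 140. 178. 183. 182. 182. 182. 182. 158.  94.  24.
  33.  37.  37.  36.  35.  33. 148. 181. 180. 180. 179. 180.]
[0.65058784 0.02895682 0.156     ] [0.5500117  0.02554171 0.156     ] [0.52991385 0.02449615 0.161     ] 1.9447537033353222
[0.65057044 0.0347351  0.156     ]
[0.65060505 0.02324516 0.156     ]
[0.54999229 0.0313365  0.156     ]
[0.55003036 0.01997291 0.156     ]
scene [339.23731311 195.55020778] [305.51413983 213.17313252]
side [307.74294799 178.43046075] [355.86247627 175.62195417]
[0.5999974  0.02508684 0.30274373]
```

Call:
play_rows(translation=[[-0.021,-0.044,0],[-0.021,-0.044,0],[-0.021,-0.044,0],[-0.021,-0.044,0],[-0.021,-0.044,0],[0,0,0],[0,0,0]], delta_rot=[[0,0,0],[0,0,0],[0,0,0],[0,0,0],[0,0,0],[0,0,0],[0,0,0]], grip=[1,1,1,1,1,1,1])

```text
clock: 3.75
tool_pos: [0.4954, 0.2444, 0.3029]
eef_rot: [1.0, 0.0, 0.0, 0.0]
contact_force: [-0.5, -0.4, 0.3]
opening: 0.999
finger_force: 0.0
```

```bash
python3 - <<'E'
from h import *
s=r.get_state();print(s["clock"],s["tool_pos"],s["q"],s["contact_force"])
k=r.get_calibration("wrist");np.save("k2.npy",k,allow_pickle=True)
im=r.snapshot("wrist");cv2.imwrite("pics/w2.png",im)
cv2.imwrite("pics/w2c.png",cv2.resize(im[80:320,160:480],(800,600),interpolation=cv2.INTER_CUBIC))
for d in r.look_for("wrist","large_lug"): print(d["point"],d["confidence"],proj("wrist",d["point"]))
E
```

```text
3.75 [0.49536694 0.24435855 0.30288547] [-0.72583787  0.60994593  0.30598388  1.80337596 -0.25052804  0.76589281
 -1.86033863] [-0.51421483 -0.3736376   0.30271178]
[0.4887, 0.2594, 0.0935] 0.6 [302.27549771 197.65847954]
[0.3816, 0.2399, 0.0845] 0.58 [323.91732046 296.89174128]
```

View pics/w2c.png

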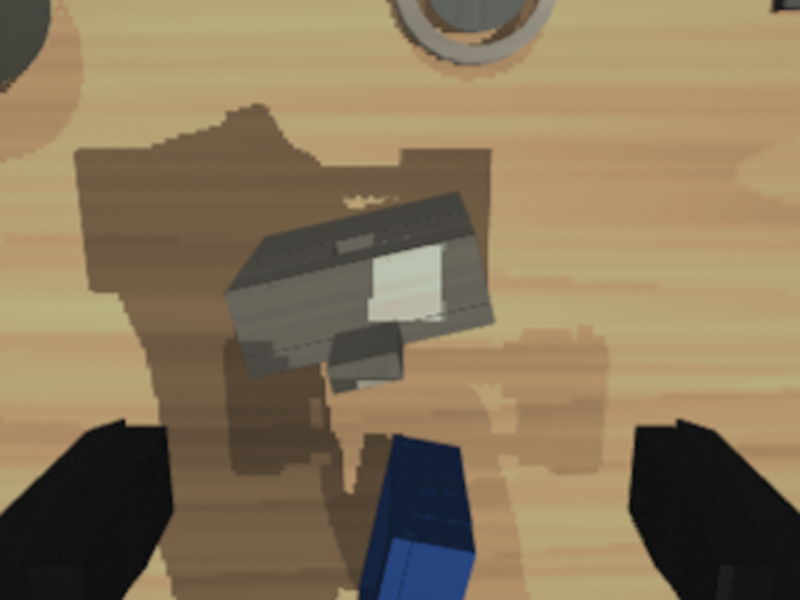

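```bash
cat >> h.py <<'E'
def corners(kf,pts,z,off,sc):
    k=np.load(kf,allow_pickle=True).item()
    return np.array([ray("wrist",((p[0]+.0)/sc+off[0],(p[1]+.0)/sc+off[1]),z,k) for p in pts])
def block(kf,top,lug,zt,zl,off,sc):
    # order: rear-left, rear-right, front-right, front-left (image, camera looking back at rear)
    for n,pts,z in (("top",top,zt),("lug",lug,zl)):
        C=corners(kf,pts,z,off,sc)
        w=(C[1]-C[0]+C[2]-C[3])[:2]/2; f=(C[0]-C[3]+C[1]-C[2])[:2]/2
        print(n,"centre",C.mean(0).round(4),"w,t",np.linalg.norm(w).round(4),np.linalg.norm(f).round(4),
          "yaw from width",np.degrees(np.arctan2(w[1],w[0])).round(2)+90)
E
python3 - <<'E'
from h import *
block("k2.npy",[(228,291),(475,235),(493,322),(250,376)],[(330,366),(403,351),(403,378),(335,392)],.094,.128,(160,80),2.5)
E
```

```text
top centre [0.4835 0.2588 0.094 ] w,t 0.0902 0.0329 yaw from width 13.200000000000003
lug centre [0.4721 0.2551 0.128 ] w,t 0.0234 0.0092 yaw from width 12.430000000000007
```

The crop shows the grey large block. The top face has corners at crop (228,291), (475,235), (493,322) and (250,376), with the lug at about (367,372). The measured sizes agree with the description, and the yaw is 13.2°. Now I grasp it.

Call:
play_rows(translation=[[-0.0234,-0.0111,0],[0,0,0.03],[0,0,0.04],[0,0,0.04],[0,0,0.03],[0,0,0]], delta_rot=[[0,0,0],[0,0,-6.6],[0,0,-6.6],[0,0,0],[0,0,0],[0,0,0]], grip=[1,1,1,1,1,1], squeeze=55)

```text
clock: 4.6
tool_pos: [0.4717, 0.2544, 0.1614]
eef_rot: [0.993, 0.114, -0.001, 0.001]
contact_force: [0.4, -0.4, 0.0]
opening: 1.001
finger_force: 0.0
```

Call:
play_rows(translation=[[0,0,0],[0,0,0],[0,0,0],[0,0,0],[0,0,0],[0,0,0],[0,0,0]], delta_rot=[[0,0,0],[0,0,0],[0,0,0],[0,0,0],[0,0,0],[0,0,0],[0,0,0]], grip=[-1,-1,-1,-1,-1,-1,-1])

```text
clock: 5.48
tool_pos: [0.4715, 0.2562, 0.1627]
eef_rot: [0.993, 0.115, -0.0, -0.0]
contact_force: [0.1, 0.2, -0.0]
opening: 0.268
finger_force: 55.0
```

Call:
play_rows(translation=[[0,0,-0.03],[0,0,-0.03],[0,0,-0.0305],[-0.0014,0.0333,0],[-0.0014,0.04,0],[-0.0014,0.04,0],[-0.0014,0.04,0],[-0.0014,0.04,0],[-0.0014,0.03,0],[-0.001,0.01,0],[0,0,0],[0,0,0]], delta_rot=[[0,0,0],[0,0,5.6],[0,0,5.6],[0,0,0],[0,0,0],[0,0,0],[0,0,0],[0,0,0],[0,0,0],[0,0,0],[0,0,0],[0,0,0]], grip=[-1,-1,-1,-1,-1,-1,-1,-1,-1,-1,-1,-1])

```text
clock: 6.98
tool_pos: [0.4704, 0.0243, 0.2531]
eef_rot: [1.0, 0.019, -0.0, -0.001]
contact_force: [-0.4, 0.8, -3.6]
opening: 0.264
finger_force: 55.0
```

```bash
python3 - <<'E'
from h import *
s=r.get_state();print(s["clock"],s["tool_pos"],s["contact_force"],s["moment"],R.from_quat(s["eef_rot"]).as_matrix().round(4))
k=r.get_calibration("wrist");np.save("k3.npy",k,allow_pickle=True)
w=r.snapshot("wrist");b=r.snapshot("side");cv2.imwrite("pics/w3.png",w);cv2.imwrite("pics/s3.png",b)
cv2.imwrite("pics/v3.png",np.hstack([cv2.resize(w[40:340,200:440],(400,500)),cv2.resize(b[140:240,260:340+0],(400,500),interpolation=cv2.INTER_CUBIC)]))
E
```

```text
6.975 [0.47039692 0.02430437 0.2530515 ] [-0.38981619  0.83997644 -3.62780664] [ 0.07258346  0.12137605 -0.00585818] [[ 9.993e-01  3.740e-02 -2.000e-04]
 [ 3.740e-02 -9.993e-01  1.000e-03]
 [-2.000e-04 -1.000e-03 -1.000e+00]]
```

View pics/v3.png

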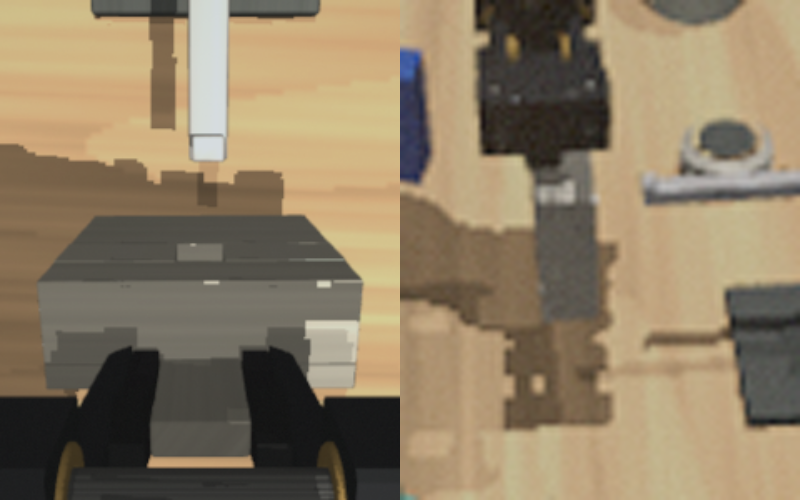

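```bash
python3 - <<'E'
from h import *
im=cv2.imread("pics/w3.png").astype(int);k=np.load("k3.npy",allow_pickle=True).item()
P=[]
for v in range(54,136,8):
    g=im[v,300:352].sum(1); m=np.where(im[v,300:352].min(1)>180)[0]+300
    if len(m): c=(m.min()+m.max()+1)/2; z=.156 if v<118 else .161; p=ray("wrist",(c,v+.5),z,k); P.append(p); print(v,m.min(),m.max(),p.round(4))
s=r.get_state();T=R.from_quat(s["eef_rot"])
for p in P: print(T.inv().apply(p-s["tool_pos"]).round(4))
g=im[200:206,:].mean((0,2))  # block rear top edge row ~ 208
for v in (209,212): 
  d=np.abs(np.diff(im[v].sum(1))); print(v,[i for i in np.argsort(-d)[:8]])
E
```

```text
54 314 335 [0.5681 0.026  0.156 ]
62 314 335 [0.5645 0.0259 0.156 ]
70 314 335 [0.5609 0.0257 0.156 ]
78 314 335 [0.5572 0.0256 0.156 ]
86 314 335 [0.5535 0.0254 0.156 ]
94 314 335 [0.5497 0.0253 0.156 ]
102 314 335 [0.5459 0.0251 0.156 ]
110 315 335 [0.542  0.0247 0.156 ]
118 315 335 [0.5383 0.0246 0.161 ]
126 316 333 [0.5345 0.0247 0.161 ]
134 316 333 [0.5305 0.0245 0.161 ]
[0.0977 0.0019 0.0971]
[0.0941 0.0019 0.0971]
[0.0904 0.0019 0.0971]
[0.0868 0.0019 0.0971]
[0.083  0.0019 0.0971]
[0.0793 0.0019 0.0971]
[0.0754 0.002  0.0971]
[0.0716 0.0022 0.0971]
[0.0679 0.0022 0.0921]
[0.064  0.0019 0.0921]
[0.0601 0.002  0.0921]
209 [np.int64(389), np.int64(321), np.int64(397), np.int64(398), np.int64(567), np.int64(568), np.int64(330), np.int64(331)]
212 [np.int64(182), np.int64(183), np.int64(416), np.int64(389), np.int64(417), np.int64(601), np.int64(397), np.int64(566)]
```

Call:
play_rows(translation=[[0,0.0017,0],[0.012,0,0],[0.012,0,0],[0.01,0,0],[0.008,0,0],[0,0,0]], delta_rot=[[0,0,0],[0,0,0],[0,0,0],[0,0,0],[0,0,0],[0,0,0]], grip=[-1,-1,-1,-1,-1,-1])

```text
clock: 7.82
tool_pos: [0.5131, 0.0224, 0.2531]
eef_rot: [1.0, 0.017, 0.0, 0.0]
contact_force: [-0.9, -0.0, -2.9]
opening: 0.264
finger_force: 55.0
```

```bash
python3 - <<'E'
from h import *
s=r.get_state();T=R.from_quat(s["eef_rot"]);print(s["clock"],s["tool_pos"],s["contact_force"],s["moment"],T.as_matrix()[1].round(4))
k=r.get_calibration("wrist");im=r.snapshot("wrist");cv2.imwrite("pics/w4.png",im);im=im.astype(int)
for v in range(110,190,8):
    m=np.where(im[v,296:356].min(1)>150)[0]+296
    if len(m): c=(m.min()+m.max()+1)/2; p=ray("wrist",(c,v+.5),.156,k); print(v,m.min(),m.max(),p.round(4),T.inv().apply(p-s["tool_pos"]).round(4))
print(r.get_state()["tool_pos"])
E
```

```text
7.825 [0.51307657 0.02242455 0.25314311] [-0.8746758  -0.00666878 -2.91117544] [ 0.06138015  0.14769914 -0.02529008] [ 0.035  -0.9994 -0.    ]
110 307 328 [0.5846 0.0263 0.156 ] [ 0.0716 -0.0014  0.0972]
118 307 327 [0.5807 0.0264 0.156 ] [ 0.0677 -0.0016  0.0972]
126 307 327 [0.5767 0.0263 0.156 ] [ 0.0637 -0.0017  0.0972]
134 307 327 [0.5727 0.0262 0.156 ] [ 0.0596 -0.0017  0.0972]
142 307 327 [0.5686 0.026  0.156 ] [ 0.0555 -0.0017  0.0972]
150 307 327 [0.5644 0.0259 0.156 ] [ 0.0514 -0.0017  0.0972]
158 308 327 [0.5602 0.0255 0.156 ] [ 0.0471 -0.0014  0.0972]
166 308 327 [0.5559 0.0254 0.156 ] [ 0.0429 -0.0014  0.0972]
174 308 327 [0.5516 0.0252 0.156 ] [ 0.0385 -0.0014  0.0972]
182 308 324 [0.5471 0.0259 0.156 ] [ 0.0341 -0.0023  0.0972]
[0.51236692 0.02236374 0.25307644]
```

Call:
play_rows(translation=[[0,-0.0014,0],[0.01,0,0],[0.012,0,0],[0.01,0,0],[0.006,0,0],[0,0,0],[0,0,0]], delta_rot=[[0,0,0],[0,0,0],[0,0,0],[0,0,0],[0,0,0],[0,0,0],[0,0,0]], grip=[-1,-1,-1,-1,-1,-1,-1])

```text
clock: 8.75
tool_pos: [0.5499, 0.0251, 0.2531]
eef_rot: [1.0, 0.017, -0.0, 0.0]
contact_force: [0.1, -1.5, -3.9]
opening: 0.266
finger_force: 55.0
```

Call:
play_rows(translation=[[0,0,0.003],[0,0,0.003],[0.015,0,0],[0.02,0,0],[0.018,0,0],[0.01,0,0],[0,0,0],[0,0,0]], delta_rot=[[0,0,0],[0,0,0],[0,0,0],[0,0,0],[0,0,0],[0,0,0],[0,0,0],[0,0,0]], grip=[-1,-1,-1,-1,-1,-1,-1,-1])

```text
clock: 9.75
tool_pos: [0.6124, 0.0272, 0.247]
eef_rot: [1.0, 0.017, -0.001, 0.0]
contact_force: [-1.0, -0.7, -2.8]
opening: 0.263
finger_force: 55.0
```

Call:
play_rows(translation=[[0.007,0,0],[0.006,0,0],[0.002,0,0],[0,0,0]], delta_rot=[[0,0,0],[0,0,0],[0,0,0],[0,0,0]], grip=[-1,-1,-1,-1])

```text
clock: 10.25
tool_pos: [0.6283, 0.0278, 0.2471]
eef_rot: [1.0, 0.017, -0.0, 0.0]
contact_force: [0.6, -0.6, -2.8]
opening: 0.261
finger_force: 55.0
```

Call:
play_rows(translation=[[0.002,0,0],[0,0,0]], delta_rot=[[0,0,0],[0,0,0]], grip=[-1,-1])

```text
clock: 10.5
tool_pos: [0.6304, 0.0279, 0.2472]
eef_rot: [1.0, 0.017, 0.0, -0.0]
contact_force: [0.3, -0.5, -4.2]
opening: 0.262
finger_force: 55.0
```

Call:
play_rows(translation=[[0.001,0,0],[0.001,0,0],[0,0,0]], delta_rot=[[0,0,0],[0,0,0],[0,0,0]], grip=[-1,-1,-1])

```text
clock: 10.88
tool_pos: [0.6324, 0.028, 0.2473]
eef_rot: [1.0, 0.017, 0.0, 0.0]
contact_force: [0.2, -0.4, -3.4]
opening: 0.259
finger_force: 55.0
```

Call:
play_rows(translation=[[0.001,0,0],[0.001,0,0],[0,0,0]], delta_rot=[[0,0,0],[0,0,0],[0,0,0]], grip=[-1,-1,-1])

```text
clock: 11.25
tool_pos: [0.6344, 0.0281, 0.2472]
eef_rot: [1.0, 0.017, 0.0, -0.0]
contact_force: [-0.0, 0.6, -3.7]
opening: 0.264
finger_force: 55.0
```

Call:
play_rows(translation=[[0.001,0,0],[0.001,0,0],[0,0,0]], delta_rot=[[0,0,0],[0,0,0],[0,0,0]], grip=[-1,-1,-1])

```text
clock: 11.62
tool_pos: [0.6364, 0.0282, 0.2472]
eef_rot: [1.0, 0.017, 0.0, -0.0]
contact_force: [-0.1, -0.1, -2.6]
opening: 0.266
finger_force: 55.0
```

Call:
play_rows(translation=[[0.001,0,0],[0.001,0,0],[0,0,0]], delta_rot=[[0,0,0],[0,0,0],[0,0,0]], grip=[-1,-1,-1])

```text
clock: 12.0
tool_pos: [0.6373, 0.0282, 0.247]
eef_rot: [1.0, 0.017, -0.001, -0.0]
contact_force: [-3.9, -0.8, -1.8]
opening: 0.266
finger_force: 55.0
```

Call:
play_rows(translation=[[0.001,0,0],[0.0005,0,0],[0,0,0]], delta_rot=[[0,0,0],[0,0,0],[0,0,0]], grip=[-1,-1,-1])

```text
clock: 12.38
tool_pos: [0.6379, 0.0281, 0.247]
eef_rot: [1.0, 0.017, -0.002, -0.0]
contact_force: [-7.5, -0.5, 0.4]
opening: 0.263
finger_force: 55.0
```

Call:
play_rows(translation=[[0.001,0,0],[0,0,0],[0,0,0],[0,0,0],[0,0,0]], delta_rot=[[0,0,0],[0,0,0],[0,0,0],[0,0,0],[0,0,0]], grip=[-1,-1,-1,-1,-1])

```text
clock: 13.0
tool_pos: [0.6383, 0.0282, 0.2469]
eef_rot: [1.0, 0.017, -0.003, -0.0]
contact_force: [-9.0, 0.2, 1.7]
opening: 0.265
finger_force: 55.0
```

Call:
play_rows(translation=[[0.0008,0,0],[0,0,0],[0,0,0],[0,0,0],[0,0,0]], delta_rot=[[0,0,0],[0,0,0],[0,0,0],[0,0,0],[0,0,0]], grip=[-1,-1,-1,-1,-1])

```text
clock: 13.62
tool_pos: [0.6385, 0.0282, 0.2468]
eef_rot: [1.0, 0.017, -0.004, -0.0]
contact_force: [-9.8, -0.3, 2.7]
opening: 0.27
finger_force: 55.0
```

Call:
play_rows(translation=[[-0.001,0,0],[-0.001,0,0],[-0.0018,0,0],[0,0,0],[0,0,0]], delta_rot=[[0,0,0],[0,0,0],[0,0,0],[0,0,0],[0,0,0]], grip=[-1,-1,-1,-1,-1])

```text
clock: 14.25
tool_pos: [0.6373, 0.0281, 0.2469]
eef_rot: [1.0, 0.017, -0.001, 0.0]
contact_force: [-4.7, -0.1, -3.3]
opening: 0.26
finger_force: 55.0
```

Call:
play_rows(translation=[[-0.0012,0,0.0008],[0,0,0.0008],[0,0,0],[0,0,0]], delta_rot=[[0,0,0],[0,0,0],[0,0,0],[0,0,0]], grip=[-1,-1,-1,-1])

```text
clock: 14.75
tool_pos: [0.6369, 0.0281, 0.2458]
eef_rot: [1.0, 0.017, 0.0, 0.0]
contact_force: [-2.7, -1.2, -1.6]
opening: 0.262
finger_force: 55.0
```

Call:
play_rows(translation=[[0,0,0],[0,0,0],[0,0,0],[0,0,0],[0,0,-0.03],[0,0,-0.027],[-0.0283,0.0371,0],[-0.0283,0.0371,0],[-0.0283,0.0371,0],[-0.0283,0.0371,0],[-0.0283,0.0371,0],[-0.0283,0.0371,0],[0,0,0],[0,0,0]], delta_rot=[[0,0,0],[0,0,0],[0,0,0],[0,0,0],[0,0,0],[0,0,0],[0,0,0],[0,0,0],[0,0,0],[0,0,0],[0,0,0],[0,0,0],[0,0,0],[0,0,0]], grip=[0.7,0.7,0.7,0.7,0.7,0.7,0.7,0.7,0.7,0.7,0.7,0.7,0.7,0.7])

```text
clock: 16.5
tool_pos: [0.4754, -0.1997, 0.3028]
eef_rot: [1.0, 0.018, 0.001, -0.0]
contact_force: [0.3, 1.0, -0.1]
opening: 0.845
finger_force: 0.0
```

```bash
python3 - <<'E'
from h import *
s=r.get_state();print(s["clock"],s["tool_pos"],s["q"],s["contact_force"])
k=r.get_calibration("wrist");np.save("k5.npy",k,allow_pickle=True)
im=r.snapshot("wrist");cv2.imwrite("pics/w5.png",im)
b=r.snapshot("side");cv2.imwrite("pics/s5.png",b)
o=cv2.resize(im[80:320,160:480],(800,600),interpolation=cv2.INTER_CUBIC)
o[:240,560:]=cv2.resize(b[130:220,300:390],(240,240),interpolation=cv2.INTER_CUBIC)
cv2.imwrite("pics/w5c.png",o)
E
```

```text
16.5 [ 0.47535175 -0.19970223  0.30278331] [ 0.18338863  0.55335859  0.1989274   1.90566367 -0.16391495  0.69708283
 -1.05612761] [ 0.29690804  0.99321743 -0.07606829]
```

View pics/w5c.png

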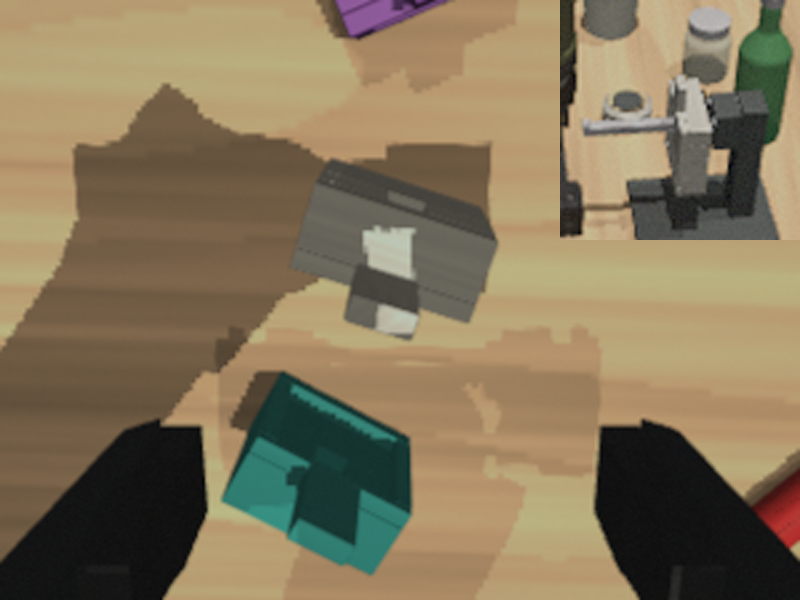

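```bash
python3 - <<'E'
from h import *
block("k5.npy",[(319,187),(497,243),(468,322),(290,267)],[(351,291),(419,309),(411,339),(345,319)],.074,.116,(160,80),2.5)
E
```

```text
top centre [ 0.4776 -0.1969  0.074 ] w,t 0.07 0.0325 yaw from width -15.739999999999995
lug centre [ 0.4676 -0.1934  0.116 ] w,t 0.0231 0.0104 yaw from width -14.579999999999998
```

The crop shows the grey medium block, with top-face corners at about (319,187), (497,243), (468,322) and (290,267) and the lug at (381,315). The turquoise look-alike is below it. The inset shows the large block hanging against the stop.

Call:
play_rows(translation=[[-0.0082,-0.0065,0],[0,0,0.04],[0,0,0.05],[0,0,0.04],[0,0,0.022],[0,0,0],[0,0,0],[0,0,0]], delta_rot=[[0,0,0],[0,0,8.8],[0,0,8.7],[0,0,0],[0,0,0],[0,0,0],[0,0,0],[0,0,0]], grip=[0.7,0.7,0.7,0.7,0.7,0.7,0.7,0.7])

```text
clock: 17.6
tool_pos: [0.4668, -0.1941, 0.1518]
eef_rot: [0.991, -0.135, 0.001, 0.0]
contact_force: [0.8, -1.0, 1.0]
opening: 0.85
finger_force: 0.0
```

Call:
play_rows(translation=[[0,0,0.001],[0,0,0],[0,0,0],[0,0,0],[0,0,0],[0,0,0]], delta_rot=[[0,0,0],[0,0,0],[0,0,0],[0,0,0],[0,0,0],[0,0,0]], grip=[-1,-1,-1,-1,-1,-1])

```text
clock: 18.35
tool_pos: [0.4662, -0.194, 0.1496]
eef_rot: [0.991, -0.135, -0.0, -0.0]
contact_force: [-1.3, 0.3, -0.0]
opening: 0.264
finger_force: 55.0
```

Call:
play_rows(translation=[[0,0,-0.03],[0,0,-0.04],[0,0,-0.033],[0.001,-0.036,0],[0.001,-0.04,0],[0.001,-0.04,0],[0.001,-0.04,0],[0.001,-0.035,0],[0.001,-0.025,0],[0,0,0],[0,0,0],[0,0,0],[0,0,0]], delta_rot=[[0,0,0],[0,0,-8.8],[0,0,-8.75],[0,0,0],[0,0,0],[0,0,0],[0,0,0],[0,0,0],[0,0,0],[0,0,0],[0,0,0],[0,0,0],[0,0,0]], grip=[-1,-1,-1,-1,-1,-1,-1,-1,-1,-1,-1,-1,-1])

```text
clock: 19.98
tool_pos: [0.4645, 0.021, 0.2527]
eef_rot: [1.0, 0.017, 0.0, 0.0]
contact_force: [0.3, 0.0, -1.2]
opening: 0.262
finger_force: 55.0
```

```bash
cat > rod.py <<'E'
from h import *
import sys
s=r.get_state();T=R.from_quat(s["eef_rot"]);print(s["clock"],s["tool_pos"].round(4),s["contact_force"].round(1),T.as_matrix()[1:].round(4))
k=r.get_calibration("wrist");im=r.snapshot("wrist");cv2.imwrite(f"pics/{sys.argv[1]}.png",im);im=im.astype(int)
for v in range(70,190,10):
    m=np.where(im[v,296:356].min(1)>175)[0]+296
    if len(m)>10: c=(m.min()+m.max()+1)/2; p=ray("wrist",(c,v+.5),.156,k); print(v,m.min(),m.max(),p.round(4),T.inv().apply(p-s["tool_pos"]).round(4))
E
python3 rod.py w6
```

```text
19.975 [0.4645 0.021  0.2527] [ 0.3  0.  -1.2] [[ 3.400e-02 -9.994e-01 -3.000e-04]
 [ 1.000e-04  3.000e-04 -1.000e+00]]
70 307 328 [0.5548 0.0254 0.156 ] [ 0.0904 -0.0014  0.0967]
80 307 328 [0.5502 0.0253 0.156 ] [ 0.0858 -0.0014  0.0967]
90 307 328 [0.5456 0.0251 0.156 ] [ 0.0812 -0.0014  0.0967]
100 308 328 [0.5408 0.0247 0.156 ] [ 0.0764 -0.0011  0.0967]
110 309 326 [0.536  0.0248 0.156 ] [ 0.0716 -0.0014  0.0967]
120 309 326 [0.5311 0.0247 0.156 ] [ 0.0667 -0.0014  0.0967]
```

Call:
play_rows(translation=[[0,-0.0013,0],[0,0,0],[0.012,0,0],[0.012,0,0],[0.012,0,0],[0.006,0,0],[0,0,0],[0,0,0]], delta_rot=[[0,0,0],[0,0,0],[0,0,0],[0,0,0],[0,0,0],[0,0,0],[0,0,0],[0,0,0]], grip=[-1,-1,-1,-1,-1,-1,-1,-1])

```text
clock: 21.02
tool_pos: [0.5059, 0.0248, 0.2525]
eef_rot: [1.0, 0.018, -0.0, 0.0]
contact_force: [-0.7, -0.2, -2.5]
opening: 0.261
finger_force: 55.0
```

Call:
play_rows(translation=[[0,0.0011,0],[0,0,0],[0.012,0,0],[0.012,0,0],[0.012,0,0],[0.008,0,0],[0,0,0],[0,0,0]], delta_rot=[[0,0,0],[0,0,0],[0,0,0],[0,0,0],[0,0,0],[0,0,0],[0,0,0],[0,0,0]], grip=[-1,-1,-1,-1,-1,-1,-1,-1])

```text
clock: 22.02
tool_pos: [0.55, 0.0253, 0.2525]
eef_rot: [1.0, 0.018, -0.0, 0.0]
contact_force: [0.0, 0.1, -0.7]
opening: 0.265
finger_force: 55.0
```

Call:
play_rows(translation=[[0,0,0.003],[0,0,0.0025],[0.01,0,0],[0.015,0,0],[0.015,0,0],[0.007,0,0],[0,0,0],[0,0,0]], delta_rot=[[0,0,0],[0,0,0],[0,0,0],[0,0,0],[0,0,0],[0,0,0],[0,0,0],[0,0,0]], grip=[-1,-1,-1,-1,-1,-1,-1,-1])

```text
clock: 23.02
tool_pos: [0.5968, 0.027, 0.247]
eef_rot: [1.0, 0.018, -0.0, -0.0]
contact_force: [-0.2, -1.1, -2.5]
opening: 0.262
finger_force: 55.0
```

```bash
python3 rod.py w7 | head -3; python3 - <<'E'
from h import *
im=cv2.imread("pics/w7.png")
cv2.imwrite("pics/w7c.png",cv2.resize(im[80:340,160:480],(800,600),interpolation=cv2.INTER_CUBIC))
E
```

```text
23.025 [0.5968 0.027  0.247 ] [-0.2 -1.1 -2.5] [[ 3.570e-02 -9.994e-01 -0.000e+00]
 [-9.000e-04 -0.000e+00 -1.000e+00]]
100 314 355 [0.6734 0.0228 0.156 ] [0.0765 0.0069 0.0909]
```

View pics/w7c.png

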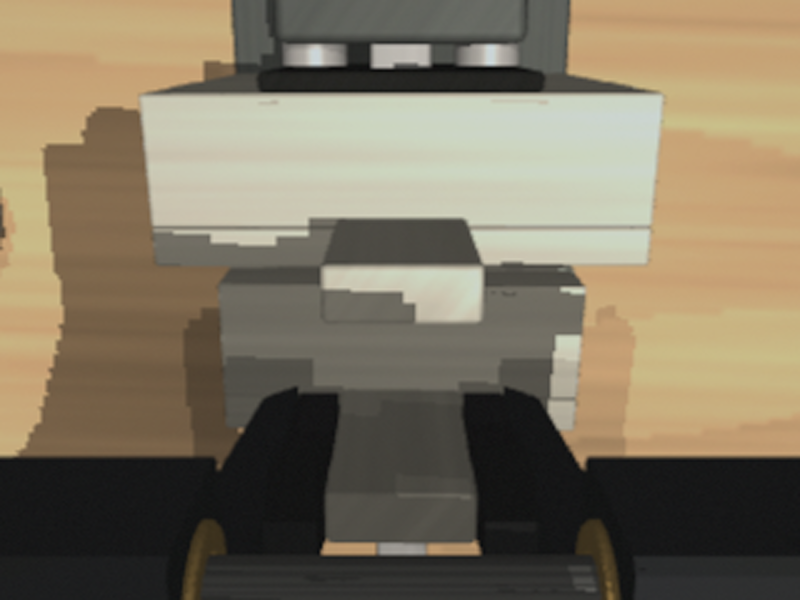

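The wrist crop shows the hung large block centred at column 401 and the medium at 401.5, both square to the rod. I continue into the recess.

Call:
play_rows(translation=[[0.003,0,0],[0.003,0,0],[0.003,0,0],[0.001,0,0],[0,0,0],[0,0,0]], delta_rot=[[0,0,0],[0,0,0],[0,0,0],[0,0,0],[0,0,0],[0,0,0]], grip=[-1,-1,-1,-1,-1,-1])

```text
clock: 23.82
tool_pos: [0.6073, 0.0274, 0.2471]
eef_rot: [1.0, 0.018, -0.0, -0.0]
contact_force: [-0.1, 0.6, -1.3]
opening: 0.263
finger_force: 55.0
```

Call:
play_rows(translation=[[0.001,0,0],[0.001,0,0],[0,0,0]], delta_rot=[[0,0,0],[0,0,0],[0,0,0]], grip=[-1,-1,-1])

```text
clock: 24.2
tool_pos: [0.6095, 0.0274, 0.2471]
eef_rot: [1.0, 0.018, 0.0, -0.0]
contact_force: [0.2, 0.3, -2.3]
opening: 0.266
finger_force: 55.0
```

Call:
play_rows(translation=[[0.001,0,0],[0.001,0,0],[0,0,0]], delta_rot=[[0,0,0],[0,0,0],[0,0,0]], grip=[-1,-1,-1])

```text
clock: 24.58
tool_pos: [0.6106, 0.0275, 0.2469]
eef_rot: [1.0, 0.018, -0.001, -0.0]
contact_force: [-4.0, 0.4, -0.0]
opening: 0.266
finger_force: 55.0
```

Call:
play_rows(translation=[[0.001,0,0],[0.0005,0,0],[0,0,0]], delta_rot=[[0,0,0],[0,0,0],[0,0,0]], grip=[-1,-1,-1])

```text
clock: 24.95
tool_pos: [0.611, 0.0276, 0.2467]
eef_rot: [1.0, 0.018, -0.002, -0.0]
contact_force: [-6.3, -0.1, 1.4]
opening: 0.262
finger_force: 55.0
```

Call:
play_rows(translation=[[0.001,0,-0.0005],[0.001,0,0],[0,0,0],[0,0,0]], delta_rot=[[0,0,0],[0,0,0],[0,0,0],[0,0,0]], grip=[-1,-1,-1,-1])

```text
clock: 25.45
tool_pos: [0.6117, 0.0275, 0.2469]
eef_rot: [1.0, 0.018, -0.004, -0.0]
contact_force: [-9.1, -0.3, 1.7]
opening: 0.261
finger_force: 55.0
```

Call:
play_rows(translation=[[0.0008,0,0],[0,0,0],[0,0,0],[0,0,0],[0,0,0]], delta_rot=[[0,0,0],[0,0,0],[0,0,0],[0,0,0],[0,0,0]], grip=[-1,-1,-1,-1,-1])

```text
clock: 26.08
tool_pos: [0.612, 0.0275, 0.2469]
eef_rot: [1.0, 0.018, -0.005, -0.0]
contact_force: [-10.1, -0.1, 3.9]
opening: 0.264
finger_force: 55.0
```

Call:
play_rows(translation=[[-0.001,0,0],[-0.001,0,0],[-0.001,0,0],[-0.001,0,0],[-0.001,0,0.001],[0,0,0.001],[0,0,0],[0,0,0]], delta_rot=[[0,0,0],[0,0,0],[0,0,0],[0,0,0],[0,0,0],[0,0,0],[0,0,0],[0,0,0]], grip=[-1,-1,-1,-1,-1,-1,-1,-1])

```text
clock: 27.08
tool_pos: [0.6109, 0.0275, 0.2459]
eef_rot: [1.0, 0.018, 0.0, -0.0]
contact_force: [-3.0, -0.1, 1.3]
opening: 0.269
finger_force: 55.0
```

Call:
play_rows(translation=[[0,0,-0.0005],[0,0,0],[0,0,0],[0,0,0],[0,0,-0.03],[0,0,-0.027],[-0.0083,0.0472,0],[-0.0083,0.0472,0],[-0.0083,0.0472,0],[-0.0083,0.0472,0],[-0.0083,0.0472,0],[-0.0083,0.0472,0],[-0.0083,0.0472,0],[0,0,0],[0,0,0],[0,0,0]], delta_rot=[[0,0,0],[0,0,0],[0,0,0],[0,0,0],[0,0,0],[0,0,0],[0,0,0],[0,0,0],[0,0,0],[0,0,0],[0,0,0],[0,0,0],[0,0,0],[0,0,0],[0,0,0],[0,0,0]], grip=[0.4,0.4,0.4,0.4,0.4,0.4,0.4,0.4,0.4,0.4,0.4,0.4,0.4,0.4,0.4,0.4])

```text
clock: 29.08
tool_pos: [0.5652, -0.3028, 0.303]
eef_rot: [1.0, 0.019, 0.0, -0.001]
contact_force: [-0.6, -0.1, 1.1]
opening: 0.698
finger_force: 0.0
```

```bash
python3 - <<'E'
from h import *
s=r.get_state();print(s["clock"],s["tool_pos"],s["q"],s["contact_force"])
k=r.get_calibration("wrist");np.save("k8.npy",k,allow_pickle=True)
im=r.snapshot("wrist");cv2.imwrite("pics/w8.png",im)
b=r.snapshot("side");cv2.imwrite("pics/s8.png",b)
o=cv2.resize(im[80:320,160:480],(800,600),interpolation=cv2.INTER_CUBIC)
o[:240,560:]=cv2.resize(b[130:220,300:390],(240,240),interpolation=cv2.INTER_CUBIC)
cv2.imwrite("pics/w8c.png",o)
E
```

```text
29.075 [ 0.56522412 -0.30282601  0.30300577] [ 0.30247066  0.71930403  0.22161691  1.5251673  -0.18510862  0.91805339
 -0.94864974] [-0.64064796 -0.05761834  1.05870866]
```

View pics/w8c.png

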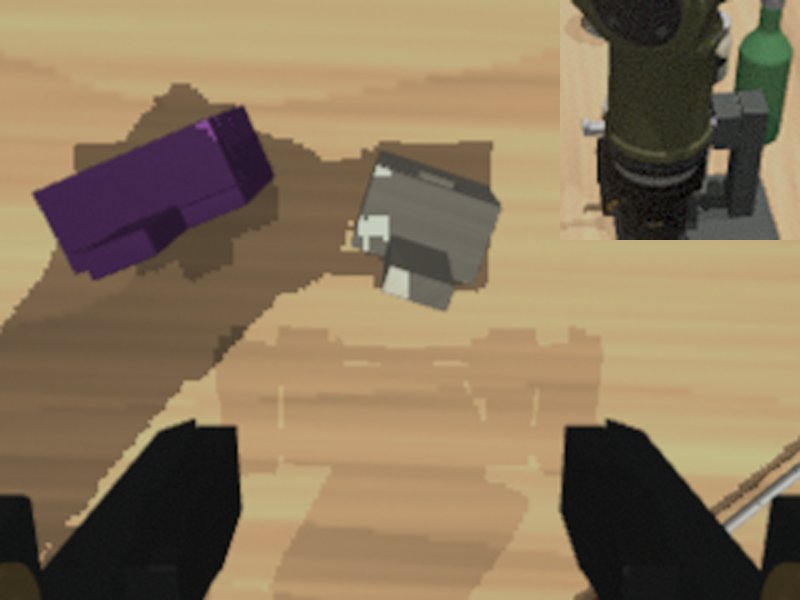

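```bash
python3 - <<'E'
from h import *
block("k8.npy",[(376,165),(499,208),(474,284),(351,243)],[(390,264),(456,284),(447,310),(383,291)],.054,.104,(160,80),2.5)
E
```

```text
top centre [ 0.5749 -0.3116  0.054 ] w,t 0.0516 0.0324 yaw from width -16.86
lug centre [ 0.5637 -0.3087  0.104 ] w,t 0.0234 0.0098 yaw from width -15.049999999999997
```

The crop shows the grey small block, with top-face corners at about (376,165), (499,208), (474,284) and (351,243) and the lug at (419,287). The purple look-alike to its left is clear of the fingers.

Call:
play_rows(translation=[[-0.0019,0.0056,0],[0,0,0.045],[0,0,0.05],[0,0,0.045],[0,0,0.0243],[0,0,0],[0,0,0],[0,0,0]], delta_rot=[[0,0,0],[0,0,9.2],[0,0,9.2],[0,0,0],[0,0,0],[0,0,0],[0,0,0],[0,0,0]], grip=[0.2,0.2,0.2,0.2,0.2,0.2,0.2,0.2])

```text
clock: 30.18
tool_pos: [0.5636, -0.3111, 0.1405]
eef_rot: [0.99, -0.142, 0.001, 0.001]
contact_force: [0.1, -0.0, -0.3]
opening: 0.6
finger_force: 0.0
```

Call:
play_rows(translation=[[0,-0.0024,0.0015],[0,0,0],[0,0,0],[0,0,0],[0,0,0],[0,0,0],[0,0,0]], delta_rot=[[0,0,0],[0,0,0],[0,0,0],[0,0,0],[0,0,0],[0,0,0],[0,0,0]], grip=[0.2,0.2,-1,-1,-1,-1,-1])

```text
clock: 31.05
tool_pos: [0.5633, -0.3082, 0.1373]
eef_rot: [0.99, -0.142, -0.0, 0.0]
contact_force: [0.3, -0.5, 0.1]
opening: 0.265
finger_force: 55.0
```

Call:
play_rows(translation=[[0,0,-0.04],[0,0,-0.05],[0,0,-0.0475],[-0.0108,-0.0417,0],[-0.0108,-0.0417,0],[-0.0108,-0.0417,0],[-0.0108,-0.0417,0],[-0.0108,-0.0417,0],[-0.0108,-0.0417,0],[-0.0108,-0.0417,0],[-0.0105,-0.0417,0],[0,0,0.023],[0,0,0],[0,0,0],[0,0,0]], delta_rot=[[0,0,0],[0,0,-9.2],[0,0,-9.2],[0,0,0],[0,0,0],[0,0,0],[0,0,0],[0,0,0],[0,0,0],[0,0,0],[0,0,0],[0,0,0],[0,0,0],[0,0,0],[0,0,0]], grip=[-1,-1,-1,-1,-1,-1,-1,-1,-1,-1,-1,-1,-1,-1,-1])

```text
clock: 32.92
tool_pos: [0.4659, 0.0214, 0.2524]
eef_rot: [1.0, 0.017, 0.001, 0.0]
contact_force: [-0.0, -0.9, -2.0]
opening: 0.266
finger_force: 55.0
```

```bash
python3 rod.py w9
```

```text
32.925 [0.4659 0.0214 0.2524] [-0.  -0.9 -2. ] [[ 3.420e-02 -9.994e-01 -1.000e-04]
 [ 1.400e-03  2.000e-04 -1.000e+00]]
70 308 329 [0.5564 0.0254 0.156 ] [ 0.0904 -0.0009  0.0966]
80 308 329 [0.5518 0.0252 0.156 ] [ 0.0858 -0.0009  0.0966]
90 308 329 [0.5471 0.0251 0.156 ] [ 0.0812 -0.0009  0.0965]
100 308 329 [0.5424 0.0249 0.156 ] [ 0.0764 -0.0009  0.0965]
110 308 329 [0.5376 0.0247 0.156 ] [ 0.0716 -0.0009  0.0965]
120 310 327 [0.5327 0.0246 0.156 ] [ 0.0667 -0.0009  0.0965]
```

Call:
play_rows(translation=[[0,-0.0008,0.0004],[0,0,0],[0.012,0,0],[0.012,0,0],[0.012,0,0],[0.004,0,0],[0,0,0],[0,0,0]], delta_rot=[[0,0,0],[0,0,0],[0,0,0],[0,0,0],[0,0,0],[0,0,0],[0,0,0],[0,0,0]], grip=[-1,-1,-1,-1,-1,-1,-1,-1])

```text
clock: 33.98
tool_pos: [0.5049, 0.0243, 0.2513]
eef_rot: [1.0, 0.018, -0.0, -0.0]
contact_force: [-1.1, 0.5, -2.1]
opening: 0.264
finger_force: 55.0
```

Call:
play_rows(translation=[[0,0.0007,0],[0,0,0],[0.012,0,0],[0.012,0,0],[0.012,0,0],[0.008,0,0],[0,0,0],[0,0,0.003],[0,0,0.0025],[0,0,0],[0,0,0]], delta_rot=[[0,0,0],[0,0,0],[0,0,0],[0,0,0],[0,0,0],[0,0,0],[0,0,0],[0,0,0],[0,0,0],[0,0,0],[0,0,0]], grip=[-1,-1,-1,-1,-1,-1,-1,-1,-1,-1,-1])

```text
clock: 35.35
tool_pos: [0.5493, 0.0252, 0.246]
eef_rot: [1.0, 0.018, -0.0, -0.0]
contact_force: [0.0, -0.1, -0.8]
opening: 0.265
finger_force: 55.0
```

Call:
play_rows(translation=[[0.008,0,0],[0.008,0,0],[0.005,0,0],[0,0,0],[0,0,0]], delta_rot=[[0,0,0],[0,0,0],[0,0,0],[0,0,0],[0,0,0]], grip=[-1,-1,-1,-1,-1])

```text
clock: 35.98
tool_pos: [0.5701, 0.026, 0.2458]
eef_rot: [1.0, 0.018, -0.0, -0.0]
contact_force: [-0.1, 0.5, -1.4]
opening: 0.266
finger_force: 55.0
```

Call:
play_rows(translation=[[0.003,0,0],[0.002,0,0],[0.001,0,0],[0,0,0]], delta_rot=[[0,0,0],[0,0,0],[0,0,0],[0,0,0]], grip=[-1,-1,-1,-1])

```text
clock: 36.48
tool_pos: [0.5764, 0.0262, 0.2459]
eef_rot: [1.0, 0.018, 0.0, -0.0]
contact_force: [-1.4, 0.5, -2.2]
opening: 0.268
finger_force: 55.0
```

Call:
play_rows(translation=[[0.001,0,0],[0.001,0,0],[0.001,0,0],[0,0,0]], delta_rot=[[0,0,0],[0,0,0],[0,0,0],[0,0,0]], grip=[-1,-1,-1,-1])

```text
clock: 36.98
tool_pos: [0.5795, 0.0263, 0.2459]
eef_rot: [1.0, 0.018, 0.0, -0.0]
contact_force: [-0.0, 0.8, -1.3]
opening: 0.266
finger_force: 55.0
```

Call:
play_rows(translation=[[0.001,0,0],[0.001,0,0],[0,0,0]], delta_rot=[[0,0,0],[0,0,0],[0,0,0]], grip=[-1,-1,-1])

```text
clock: 37.35
tool_pos: [0.5815, 0.0264, 0.2459]
eef_rot: [1.0, 0.018, 0.0, 0.0]
contact_force: [-0.1, 0.1, -1.9]
opening: 0.264
finger_force: 55.0
```

Call:
play_rows(translation=[[0.001,0,0],[0.001,0,0],[0,0,0]], delta_rot=[[0,0,0],[0,0,0],[0,0,0]], grip=[-1,-1,-1])

```text
clock: 37.72
tool_pos: [0.5835, 0.0265, 0.2459]
eef_rot: [1.0, 0.018, 0.0, 0.0]
contact_force: [0.5, 0.4, -1.0]
opening: 0.264
finger_force: 55.0
```

Call:
play_rows(translation=[[0.001,0,0],[0.001,0,0],[0,0,0]], delta_rot=[[0,0,0],[0,0,0],[0,0,0]], grip=[-1,-1,-1])

```text
clock: 38.1
tool_pos: [0.5848, 0.0265, 0.2458]
eef_rot: [1.0, 0.018, -0.001, -0.0]
contact_force: [-2.0, 0.1, -0.5]
opening: 0.265
finger_force: 55.0
```

Call:
play_rows(translation=[[0.001,0,-0.0003],[0.001,0,0],[0,0,0]], delta_rot=[[0,0,0],[0,0,0],[0,0,0]], grip=[-1,-1,-1])

```text
clock: 38.48
tool_pos: [0.5853, 0.0265, 0.2458]
eef_rot: [1.0, 0.018, -0.003, -0.0]
contact_force: [-7.2, 1.0, 2.2]
opening: 0.264
finger_force: 55.0
```

Call:
play_rows(translation=[[0.001,0,-0.0003],[0.0005,0,0],[0,0,0],[0,0,0]], delta_rot=[[0,0,0],[0,0,0],[0,0,0],[0,0,0]], grip=[-1,-1,-1,-1])

```text
clock: 38.98
tool_pos: [0.5857, 0.0265, 0.2459]
eef_rot: [1.0, 0.018, -0.004, -0.0]
contact_force: [-8.0, -1.0, 3.7]
opening: 0.262
finger_force: 55.0
```

Call:
play_rows(translation=[[0.001,0,-0.0003],[0,0,0],[0,0,0],[0,0,0],[0,0,0]], delta_rot=[[0,0,0],[0,0,0],[0,0,0],[0,0,0],[0,0,0]], grip=[-1,-1,-1,-1,-1])

```text
clock: 39.6
tool_pos: [0.5861, 0.0265, 0.2461]
eef_rot: [1.0, 0.018, -0.005, -0.0]
contact_force: [-9.0, 0.4, 4.0]
opening: 0.265
finger_force: 55.0
```

Call:
play_rows(translation=[[0.0004,0,0],[0,0,0],[0,0,0],[0,0,0]], delta_rot=[[0,0,0],[0,0,0],[0,0,0],[0,0,0]], grip=[-1,-1,-1,-1])

```text
clock: 40.1
tool_pos: [0.5862, 0.0265, 0.2461]
eef_rot: [1.0, 0.018, -0.005, -0.0]
contact_force: [-10.7, 0.0, 4.7]
opening: 0.262
finger_force: 55.0
```

Call:
play_rows(translation=[[-0.001,0,0],[-0.001,0,0],[-0.001,0,0],[-0.001,0,0],[-0.001,0,0.0007],[0,0,0.0007],[0,0,0],[0,0,0]], delta_rot=[[0,0,0],[0,0,0],[0,0,0],[0,0,0],[0,0,0],[0,0,0],[0,0,0],[0,0,0]], grip=[-1,-1,-1,-1,-1,-1,-1,-1])

```text
clock: 41.1
tool_pos: [0.5851, 0.0265, 0.2457]
eef_rot: [1.0, 0.018, -0.0, -0.0]
contact_force: [-4.7, -0.2, 1.1]
opening: 0.266
finger_force: 55.0
```

Call:
play_rows(translation=[[-0.001,0,0],[-0.0005,0,0],[0,0,0],[0,0,0]], delta_rot=[[0,0,0],[0,0,0],[0,0,0],[0,0,0]], grip=[-1,-1,-1,-1])

```text
clock: 41.6
tool_pos: [0.5846, 0.0265, 0.2458]
eef_rot: [1.0, 0.018, 0.001, 0.0]
contact_force: [0.4, 0.5, -0.5]
opening: 0.27
finger_force: 55.0
```

Call:
play_rows(translation=[[0,0,0],[0,0,0],[0,0,0],[0,0,0],[0,0,0],[0,0,-0.02],[0,0,-0.025],[0,0,-0.025],[-0.05,0,0],[-0.05,0,0],[-0.04,0,0],[0,0,0],[0,0,0]], delta_rot=[[0,0,0],[0,0,0],[0,0,0],[0,0,0],[0,0,0],[0,0,0],[0,0,0],[0,0,0],[0,0,0],[0,0,0],[0,0,0],[0,0,0],[0,0,0]], grip=[0.4,0.4,0.4,0.4,0.4,0.4,0.4,0.4,0.4,0.4,0.4,0.4,0.4])

```text
clock: 43.22
tool_pos: [0.4451, 0.0216, 0.3158]
eef_rot: [1.0, 0.018, 0.001, -0.0]
contact_force: [0.1, 0.5, 0.3]
opening: 0.696
finger_force: 0.0
```

```bash
python3 - <<'E'
from h import *
s=r.get_state();print(s["clock"],s["tool_pos"],s["contact_force"])
b=r.snapshot("side");cv2.imwrite("pics/s10.png",b);w=r.snapshot("wrist");cv2.imwrite("pics/w10.png",w)
K=r.get_calibration("wrist")
for c in ["side","wrist","scene"]:
    if c=="scene": r.snapshot(c)
    for t in ["large_lug","medium_lug","small_lug","large","medium","small"]:
        for d in r.look_for(c,t):
            p=np.array(d["point"])
            if abs(p[1]-.03)<.08 and p[0]>.5: print(c,t,p.round(3),round(d["confidence"],2),proj(c,p).round())
# wrist image: predicted lug top centres and actual transitions along the hook axis
yaw=np.radians(2.05);u=np.array([np.cos(yaw),np.sin(yaw),0])
for n,x in (("small",.5842),("medium",.6102),("large",.637)):
    P=np.array([x,.0254+(x-.556)*.036,.211]);Q=[P-.005*u,P+.005*u]
    print(n,proj("wrist",np.array(Q)).round(1))
col=w[:,324].astype(int).sum(1);d=np.abs(np.diff(col));print([(int(i),int(col[i]),int(col[i+1])) for i in np.where(d>60)[0]])
E
```

```text
43.225 [0.44509043 0.02163796 0.31580053] [0.07275138 0.49214032 0.32097461]
side large_lug [ 0.648 -0.016  0.171] 0.76 [350. 181.]
side medium_lug [ 0.615 -0.008  0.17 ] 0.71 [338. 180.]
side medium_lug [0.59  0.008 0.159] 0.71 [329. 179.]
side small_lug [0.589 0.01  0.158] 0.74 [328. 179.]
side large [ 0.651 -0.016  0.171] 0.98 [351. 181.]
side medium [ 0.617 -0.008  0.163] 0.56 [338. 181.]
side small [0.682 0.01  0.167] 0.73 [360. 175.]
side small [0.591 0.008 0.158] 0.72 [329. 179.]
wrist small_lug [0.58  0.026 0.142] 0.66 [321.   5.]
wrist small [0.579 0.027 0.139] 0.6 [319.   9.]
wrist small [0.591 0.024 0.013] 0.39 [323.  26.]
scene large_lug [0.651 0.057 0.17 ] 0.9 [318. 208.]
scene medium_lug [0.612 0.039 0.166] 0.68 [324. 202.]
scene small_lug [0.585 0.038 0.176] 0.53 [330. 196.]
scene large [0.653 0.057 0.171] 0.97 [318. 208.]
scene medium [0.615 0.041 0.167] 0.6 [323. 203.]
small [[321.  -30.6]
 [321.  -55.7]]
medium [[ 321.   -98. ]
 [ 321.  -125.8]]
large [[ 321.1 -175.1]
 [ 321.1 -206. ]]
[(3, 167, 373), (4, 373, 504), (74, 590, 527), (87, 563, 385), (88, 385, 321), (89, 321, 407), (136, 462, 363), (137, 363, 275), (192, 302, 418), (319, 405, 272), (320, 272, 99), (355, 179, 332), (394, 363, 231), (395, 231, 126)]
```

Call:
play_rows(translation=[[0.05,0,0],[0.05,0,0],[0.04,0,0],[0,0,0],[0,0,0]], delta_rot=[[0,0,0],[0,0,0],[0,0,0],[0,0,0],[0,0,0]], grip=[0.4,0.4,0.4,0.4,0.4])

```text
clock: 44.9
tool_pos: [0.5828, 0.0264, 0.315]
eef_rot: [1.0, 0.018, -0.001, 0.0]
contact_force: [-0.5, -0.1, -0.5]
opening: 0.701
finger_force: 0.0
```

```bash
python3 - <<'E'
from h import *
s=r.get_state();print(s["clock"],s["tool_pos"])
K=r.get_calibration("wrist");w=r.snapshot("wrist");cv2.imwrite("pics/w11.png",w)
yaw=np.radians(2.05);u=np.array([np.cos(yaw),np.sin(yaw),0])
for n,x in (("small",.5842),("medium",.6102),("large",.637)):
    P=np.array([x,.0254+(x-.556)*.036,.211]);print(n,proj("wrist",np.array([P-.005*u,P+.005*u])).round(1))
for uu in (310,320,332):
    col=w[:,uu].astype(int).sum(1);d=np.abs(np.diff(col))
    print(uu,[(int(i),int(col[i]),int(col[i+1]),round(ray("wrist",(uu+.5,i+1),.211,K)[0],4)) for i in np.where(d>45)[0] if i<310])
E
```

```text
44.9 [0.58279946 0.02635024 0.31500652]
small [[320.6 240.9]
 [320.6 225.1]]
medium [[320.6 198.8]
 [320.6 181.6]]
large [[320.6 151.6]
 [320.6 133. ]]
310 [(20, 132, 199, np.float64(0.6958)), (72, 208, 158, np.float64(0.6721)), (73, 158, 105, np.float64(0.6716)), (88, 85, 375, np.float64(0.6644)), (89, 375, 533, np.float64(0.6639)), (128, 539, 369, np.float64(0.6442)), (129, 369, 201, np.float64(0.6436)), (134, 220, 425, np.float64(0.641)), (135, 425, 547, np.float64(0.6405)), (151, 536, 447, np.float64(0.6319)), (166, 527, 361, np.float64(0.6236)), (167, 361, 203, np.float64(0.623)), (180, 199, 259, np.float64(0.6157)), (181, 259, 434, np.float64(0.6151)), (182, 434, 534, np.float64(0.6145)), (187, 543, 411, np.float64(0.6116)), (188, 411, 290, np.float64(0.611)), (200, 254, 205, np.float64(0.604)), (224, 209, 259, np.float64(0.5894)), (239, 279, 353, np.float64(0.5799))]
320 [(19, 97, 151, np.float64(0.6965)), (20, 151, 204, np.float64(0.696)), (72, 212, 158, np.float64(0.6723)), (73, 158, 105, np.float64(0.6718)), (75, 98, 415, np.float64(0.6709)), (76, 415, 505, np.float64(0.670
[... 1355 characters left out ...]
(129, 370, 197, np.float64(0.6441)), (134, 223, 419, np.float64(0.6414)), (135, 419, 549, np.float64(0.6409)), (151, 555, 467, np.float64(0.6323)), (166, 537, 368, np.float64(0.624)), (167, 368, 202, np.float64(0.6235)), (180, 203, 276, np.float64(0.6161)), (181, 276, 466, np.float64(0.6155)), (182, 466, 563, np.float64(0.6149)), (188, 563, 462, np.float64(0.6115)), (189, 462, 380, np.float64(0.6109)), (191, 380, 327, np.float64(0.6097)), (197, 267, 442, np.float64(0.6062)), (198, 442, 546, np.float64(0.6056)), (199, 546, 405, np.float64(0.605)), (200, 405, 213, np.float64(0.6044)), (224, 240, 412, np.float64(0.5898)), (225, 412, 531, np.float64(0.5892)), (239, 493, 427, np.float64(0.5803))]
```

```bash
python3 -c "
from plant import r
print(r.finish_job())"
```

```text
the job is handed in; nothing more can be done
None
```

I hung the large, medium and small blocks on the hook in that order, nested about 26 mm apart. I pushed each home against the buffer at about 10 N (10.7 N at most) and released it to hang free. I handed the job in at about 45 s of the 72 s allowed; no verdict came back.

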